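# Hang the catch cup and hold the dispenser's shutter at the mark

## Task

I want to check the empty dry-food dispenser before refilling it. First hang the small catch cup by its bail on the hook above the dispenser's spout and let go of it; then pull the spring-return shutter slide out by its upright post until its pointer lines up with the rib on the marker clip, and keep it there: finish while still gripping the post and holding the slide at the mark. Leave the pepper mill, salt dish and tumbler where they stand.

Things in the scene. Friction and masses are not known exactly. Their poses are not given: they have to be found in the camera images.
- cup_grip (a point): Centre of the grip of the loose steel catch cup (0.1 to 0.2 kg): an upright wooden peg 18 mm across, 50 mm tall, above the cup's centre; 160 mm up when the cup stands on the worktop. Cup 60 mm across, 45 mm tall, with a rigid arched wire bail (wire 5 mm, 64 mm wide) that carries the peg. Axes: y along the bail, x square to its plane, z up; same turned half round.
- cup_eye (a point): Underside of the top of the cup's bail, 36.5 mm straight below the centre of the grip peg: the point that rests on the hook. The opening below it is 78 mm high down to the cup's rim and about 54 mm wide; it narrows like a roof towards this point. Cup axes.
- hook_seat (a point): Low point on top of the dispenser's hook, where the bail belongs, 160 mm up: an 8 mm steel rod that runs forward (-x) from the housing and ends 23 mm in front of this point in an upturned tip with an 11 mm ball, its top 20 mm above this point. Cup goes on with the bail's plane across the hook: eye above the tip, back along +x over the seat, down. Dispenser's axes.
- dispenser: Dry-food dispenser, fixed; origin under its housing on the worktop. -x points out of its front along the hook, +y the way the slide pulls out (robot's left at yaw 0). White housing 90 (x) x 120 (y) mm, tub and lid on top, 181 mm high; front face 50 mm behind the hook seat. Steel spout 40 mm wide below the hook, its end 16 mm behind the seat and 30 to 45 mm below it.
- shutter_post (a point): Middle of the upright wooden post (16 mm across, 64 mm tall) on the shutter slide at the housing's front left, 146 mm above the worktop; the post is free from 30 mm below to 30 mm above this point, over the slide's carriage. Closed, it stands 67 mm out from the white block that the slide runs into. It moves along the dispenser's +y. Dispenser's axes.
- shutter (a joint): Travel of the shutter slide in m: 0 closed (as it starts), up to 0.085 pulled out along the dispenser's +y. A spring pulls it back: about 2.4 N at 0, rising by 0.8 N per 10 mm; it flies back if let go.
- pointer (a point): Lower end of the narrow black pointer fin on the front of the slide's carriage, 12 mm in front of the post's axis and at the same y in the dispenser's axes. Dispenser's axes.
- mark (a point): Top edge of the upright steel rib (3 mm wide, 18 mm tall) of the black marker clip on the scale rail under the slide. The clip is fixed for the job; how far out it sits varies (about 30 to 60 mm of slide travel). Lined up means that pointer and this point have the same y in the dispenser's axes. Dispenser's axes.
- mill: Wooden pepper mill, bystander, 58 mm across, 170 mm tall; origin at the centre of its underside.
- dish: Small salt dish, bystander, 46 mm across, 22 mm tall; origin at the centre of its underside.
- tumbler: Glass tumbler, bystander, 72 mm across, 92 mm tall; origin at the centre of its underside.

How it is judged:
On the way:
1. the cup hangs by its bail on the hook, let go and still, while the shutter is still closed (x of cup_eye in the frame of hook_seat between -0.02 and 0.028 m and y of cup_eye in the frame of hook_seat between -0.01 and 0.01 m and z of cup_eye in the frame of hook_seat between -0.008 and 0.012 m and angle between cup_grip's own z axis and vertical below 0.3 rad and contact force between cup and the arm below 0.1 N and contact force between cup and the fingers below 0.1 N and linear speed of cup below 0.05 m/s and value of joint shutter below 0.01 m), for 0.3 s.
At the end, for the whole second after the job is handed in: Fingers hold the slide still (1.5 N or more), pointer within 5 mm of the marker rib along the slide; the cup hangs untouched and still on the hook, upright within 0.3 rad, its eye 20 mm before to 28 mm behind the seat, within 10 mm sideways and -8 to +12 mm in height (y of pointer in the frame of mark between -0.005 and 0.005 m and x of cup_eye in the frame of hook_seat between -0.02 and 0.028 m and y of cup_eye in the frame of hook_seat between -0.01 and 0.01 m and z of cup_eye in the frame of hook_seat between -0.008 and 0.012 m and angle between cup_grip's own z axis and vertical below 0.3 rad and contact force between cup and the arm below 0.1 N and contact force between cup and the fingers below 0.1 N and linear speed of cup below 0.05 m/s and value of joint shutter above 0.02 m and contact force between shutter and the fingers above 1.5 N and velocity of joint shutter between -0.02 and 0.02 m/s); the arm keeps its last pose, push and grip.
It fails at once if a bystander (mill, dish or tumbler) is moved more than 30 mm or tipped over (distance of any of mill, dish, tumbler from where it was at the start of the episode above 0.03 m or angle between any of mill, dish, tumbler's own z axis and vertical above 0.5 rad).
It also fails if it takes over 51 s, if anything falls off the work surface, if the arm or the gripper's body presses on something with over 40 N, if the wrist force passes 120 N, or if a joint passes its speed limit or range.

## Robot

A 7-joint arm with a two-finger parallel gripper is mounted at the origin on a cart in front of the work surface, level with it; the furniture and walls round the work are solid. World frame = base frame: x ahead of the robot, y to its left, z up, the work surface at z = 0. Lengths are in m, angles in rad, forces in N, time in s.
With the tool pointing down it reaches from about 0.4 to 0.875 m from the base axis. Payload 19.3 kg.
Tool frame: the origin (TCP) lies midway between the tips of the shut fingers; the grasp point (between the pads) lies 19 mm behind it; y points along the fingers, x is the direction in which the jaws open and shut, and the axes are right-handed (so a half turn about y gives the same grasp; the last joint's range is limited). The gripper opens to 85 mm and grips with 20 to 120 N. Pads are 22 mm wide; open, the fingers measure 114 mm over their backs; the gripper's body (76 mm by 85 mm) begins 54 mm behind the grasp point. The pads swing forward as they close: fully open they stand 13 mm farther back than shut.
Start: joints at [1.223, 0.521, -0.036, 1.599, 0.021, 1.021, -0.113], TCP at [0.171, -0.601, 0.231] pointing down, gripper open.
Joint ranges: [-2.91, 2.91], [-0.3, 2.13], [-1.5, 1.42], [0.17, 2.43], [-1.26, 4.41], [0.16, 1.93], [-2.52, 2.52]. Speed limits (rad/s): [1.89, 1.89, 2.39, 2.39, 3.01, 3.01, 3.01].

## Interface

Orientations are given as a rotation vector (axis times angle).
In Python, from plant import ctrl gives the robot as it stands. Calls block until the motion is done:
- ctrl.reach(position, orientation): joint-space move of the TCP to a pose.
- ctrl.servo_line(position, frame=None, rate=0.15, until_force=None): straight line of the TCP; frame=None keeps the orientation; rate is the mean speed in m/s. With until_force (N) it stops when the force on the tool has changed by that much, and returns True; else False.
- ctrl.goto_joints(angles): joint-space move.
- ctrl.ungrasp() and ctrl.gripper_close(grasp_force=None): open the fingers fully, or close them until they stop; grasp_force is the grip in N (None keeps the last).
- ctrl.pause(seconds).
- ctrl.inverse_kinematics(position, orientation): joint angles nearest the present ones, or None.
- ctrl.observe(): the state.
- ctrl.camera(name): name is "side" or "top"; returns (picture, depth): 384x512x3 uint8, blue, green, red; 384x512 float32, m along the optical axis (not along the pixel's ray), 0 where there is no reading.
- ctrl.get_calibration(name): a dict with "fovy" (degrees; the focal length in pixels is half the picture's height over the tangent of half this angle, whatever the lens; pixels are square), "cx", "cy" (the principal point, pixels), "rvec" (rotation vector, rad) and "tvec" (3), from world to camera coordinates, as OpenCV has them. Camera axes: x right, y down, z forward; pixel columns grow to the right and rows downward; lengths in m; the calibration is good to about 2 mm. A picture is of the moment at which its call begins. get_calibration takes no time and is no camera call.
A pose or a line that the arm cannot do raises ctrl.Unreachable and nothing moves.
- ctrl.finish_job(): hands the job in, once; it reports no verdict.
The state is a dict: "time": time; "q": joint angles; "qvel": joint speeds; "tau": joint torques, N m; "tcp_pos": TCP position; "eef_rot": TCP orientation; "contact_force": force on the tool from outside, world axes, zero at the start; "wrist_torque": the same for the moment, N m; "gripper_width": finger opening in m.
Only numpy, scipy, OpenCV 4.12 (cv2) and the standard library are available. Lean on these libraries where they do the work, as an engineer would, in place of code of your own. Each camera call takes 0.05 s, during which the arm holds its last target. There are 200 camera calls.

## Working session

There is one attempt and no reset: what is moved stays moved. The work goes in short steps, each a Python script; the robot and the scene stay as the last script left them, time stands still between calls to the robot, and variables do not carry over. Pictures are saved under pics/ and viewed, about 8 in all and at most 12, crops included, and the job is handed in when it is done.

```bash
ls; mkdir -p pics
cat > h.py <<'E'
import numpy as np, cv2
from plant import ctrl
from scipy.spatial.transform import Rotation as R
def cal(n):
    c=ctrl.get_calibration(n); f=192/np.tan(np.radians(c["fovy"])/2)
    M=cv2.Rodrigues(np.array(c["rvec"],float))[0]; return f,c["cx"],c["cy"],M,np.array(c["tvec"],float)
def ray(n,u,v):
    f,cx,cy,M,t=cal(n); d=M.T@np.array([(u-cx)/f,(v-cy)/f,1.]); return -M.T@t,d
def onz(n,u,v,z):
    o,d=ray(n,u,v); return o+d*(z-o[2])/d[2]
def proj(n,p):
    f,cx,cy,M,t=cal(n); q=M@np.array(p)+t; return np.array([f*q[0]/q[2]+cx,f*q[1]/q[2]+cy])
def cloud(n,dep):
    f,cx,cy,M,t=cal(n); v,u=np.mgrid[0:384,0:512]
    P=np.stack([(u-cx)/f*dep,(v-cy)/f*dep,dep],-1); return (P-t)@M
def tri(a,b):
    (o1,d1),(o2,d2)=a,b
    s=np.linalg.lstsq(np.stack([d1,-d2],1),o2-o1,rcond=None)[0]
    p,q=o1+d1*s[0],o2+d2*s[1]; return (p+q)/2,np.linalg.norm(p-q)
E
python3 - <<'E'
from h import *
for n in("side","top"):
    im,d=ctrl.camera(n); cv2.imwrite(f"pics/{n}0.png",im); np.savez(f"{n}0.npz",im=im,d=d)
    f,cx,cy,M,t=cal(n); print(n,f,cx,cy,-M.T@t,M[2])
s=ctrl.observe();print(s["time"],s["tcp_pos"],s["eef_rot"],s["gripper_width"])
E
```

```text
pics
side 485.7603578882322 254.69700182407254 188.74372046852963 [0.51059945 0.79743857 0.77495806] [ 0.05484062 -0.8162289  -0.57511989]
top 379.9336109218748 261.7153924476322 194.7573984292361 [ 0.40122435 -0.14495011  0.96132396] [ 0.19118105  0.01666708 -0.98141327]
0.1 [ 0.171276   -0.60075297  0.23078147] [-1.32729414  1.00281885 -1.00139401] 0.08534166729799272
```

View pics/side0.png

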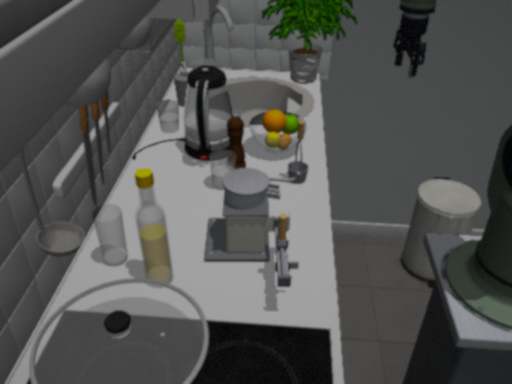

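View pics/top0.png

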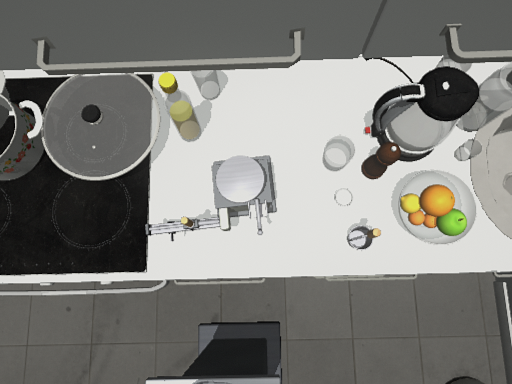

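Run:
```python
from h import *
s=ctrl.observe(); print(R.from_rotvec(s["eef_rot"]).as_matrix().round(3))
```

```text
[[ 0.274 -0.     0.962]
 [-0.962  0.001  0.274]
 [-0.001 -1.    -0.   ]]
```

Side: cup at (298,170) with its peg at (301,130), dispenser tub at (247,185), post at (283,228), mill at (236,142). Top: cup at (360,237) with peg at (376,233), dish at (344,197), tumbler at (337,152), mill at (380,160), hook at about (260,225), post at (187,222). Next I'll enlarge these areas.

Run:
```python
from h import *
S=np.load("side0.npz")["im"];T=np.load("top0.npz")["im"]
def c(im,x,y,w,h): return cv2.resize(im[y:y+h,x:x+w],(400,300),interpolation=cv2.INTER_CUBIC)
o=np.vstack([np.hstack([c(S,230,190,80,60*0+60)if 0 else c(S,215,200,120,90),c(S,260,110,80,60+20-20)]),np.hstack([c(T,140,165,140,105),c(T,320,200,80,60)])])
cv2.imwrite("pics/crop0.png",o)
for n in("side","top"):
    z=np.load(n+"0.npz"); hsv=cv2.cvtColor(z["im"],cv2.COLOR_BGR2HSV)
    P=cloud(n,z["d"])
    m=((hsv[...,0]>8)&(hsv[...,0]<25)&(hsv[...,1]>110)&(hsv[...,2]>90)).astype(np.uint8)
    k,l,st,ce=cv2.connectedComponentsWithStats(m)
    for i in range(1,k):
        if st[i,4]>8: print(n,st[i],ce[i].round(1),np.median(P[l==i],0).round(3))
    m=(z["d"]>0)&(abs(P[...,2]-.181)<.008)&(abs(P[...,1])<.3)&(P[...,0]>.4)
    print(n,"lid",m.sum(),P[m].mean(0) if m.any() else 0)
```

```text
side [263 109  23  20 350] [274.4 118.2] [ 0.543 -0.508  0.116]
side [299 122   5   3  11] [300.9 122.8] [ 0.469 -0.355  0.183]
side [279 133  12  14 123] [284.3 139.4] [ 0.51  -0.455  0.069]
side [280 215   6   6  22] [282.9 217.4] [0.504 0.04  0.175]
side lid 2533 [0.77376499 0.03373392 0.18011355]
top [163  87  11   6  41] [169.  90.] [0.756 0.047 0.259]
top [389 151   4   3   9] [390.2 152. ] [ 0.645 -0.414  0.158]
top [ 401  185   54   43 1241] [430.  205.5] [ 0.532 -0.513  0.113]
top lid 2040 [ 0.60074302 -0.07231683  0.17940358]
```

View pics/crop0.png

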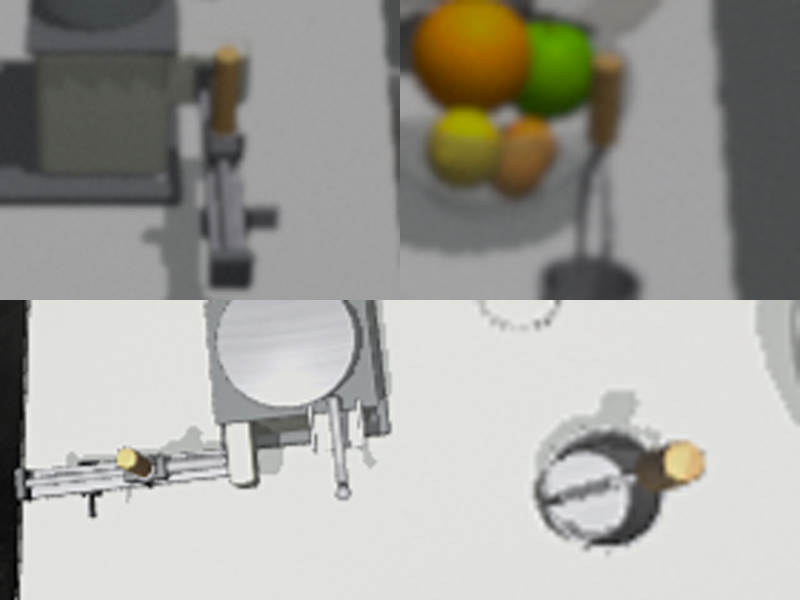

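The crops show the cup peg top at about (376.8,232.4) top / (301.4,122) side. The hook ball is at about (260.1,232.2) top, the post top at about (184.1,220) top, and the black clip bar at about (172.5,235) top / (293,265) side. Now turning these into positions.

Run:
```python
from h import *
r=lambda n,c:onz(n,*c[:2],c[2]).round(4)
b=lambda x,y:(140+x/2.857,165+(y-300)/2.857)   # BL crop
print("peg top view",r("top",(376.8,232.4,.185)),"side",r("side",(301.4,122,.185)),tri(ray("top",376.8,232.4),ray("side",301.4,122)))
f=onz("top",349.6,239,.0455);g=onz("top",376.8,232.4,.185);print("foot",f,"yaw of foot from peg",np.degrees(np.arctan2(-(f-g)[0],(f-g)[1])),np.linalg.norm((f-g)[:2]))
print("post",r("top",(*b(127,457),.178)),r("side",(215+228/3.333,200+52/3.333,.178)))
ball=onz("top",*b(343,492),.1745);root=onz("top",*b(334,400),.164);print("ball",ball,"root",root,"yaw",np.degrees(np.arctan2((root-ball)[1],(root-ball)[0])))
a,c=onz("top",*b(20,483),.11),onz("top",*b(235,465),.11);print("rail yaw",np.degrees(np.arctan2((c-a)[0],-(c-a)[1])),a,c)
S=np.load("side0.npz");T=np.load("top0.npz")
P=cloud("top",T["d"])
# tub/lid top plate corners -> min area rect of points at housing-top height near dispenser
m=((abs(P[...,2]-.155)<.035)&(P[...,0]>.5)&(P[...,1]>-.2)&(P[...,1]<.05)).astype(np.uint8)
pts=P[m>0];h,e=np.histogram(pts[:,2],bins=14);print(h,e.round(3))
for z0,z1 in((.165,.19),(.13,.165)):
    q=P[(m>0)&(P[...,2]>z0)&(P[...,2]<z1)][:,:2].astype(np.float32)*1000
    if len(q)>20: print(z0,cv2.minAreaRect(q))
for n,u,v in(("side",290,265),("side",296,265),("side",282,243),("top",172.5,236),("top",184,219)):
    D=S if n=="side" else T; print(n,u,v,cloud(n,D["d"])[int(v),int(u)].round(3))
for n,(im,x,y,w,h) in {"a":(S["im"],262,205,48,72),"b":(T["im"],150,200,64,48)}.items(): pass
A=cv2.resize(S["im"][208:280,260:308],(400,600),interpolation=cv2.INTER_CUBIC);B=cv2.resize(T["im"][205:247,160:202],(400,400),interpolation=cv2.INTER_CUBIC)
o=np.zeros((600,800,3),np.uint8);o[:,:400]=A;o[:400,400:]=B
cv2.imwrite("pics/crop1.png",np.clip(o.astype(float)*1.5,0,255).astype(np.uint8))
```

```text
peg top view [ 0.4684 -0.3635  0.185 ] side [ 0.4679 -0.3563  0.185 ] (array([ 0.46816442, -0.36464804,  0.18079957]), np.float64(0.0011330284971454174))
foot [ 0.46629047 -0.33696694  0.0455    ] yaw of foot from peg 4.4689750396659 0.026650473341351216
post [0.5047 0.0305 0.178 ] [0.5037 0.0371 0.178 ]
ball [ 0.47562168 -0.12635681  0.1745    ] root [ 0.5454268  -0.12089191  0.164     ] yaw 4.4764354092792145
rail yaw 3.3553861243680165 [0.49514799 0.13034228 0.11      ] [ 0.50513614 -0.04001801  0.11      ]
[ 284  325  608   44   15   17   24   29   87   33   68 1100  766   44] [0.12  0.125 0.13  0.135 0.14  0.145 0.15  0.155 0.16  0.165 0.17  0.175
 0.18  0.185 0.19 ]
0.165 ((649.9825439453125, -44.07481384277344), (291.9996032714844, 177.98788452148438), 2.6551167964935303)
0.13 ((683.2396850585938, -47.982215881347656), (377.8543395996094, 184.05397033691406), 5.357575416564941)
side 290 265 [0.485 0.084 0.09 ]
side 296 265 [0.473 0.082 0.089]
side 282 243 [0.503 0.047 0.114]
top 172.5 236 [0.48  0.079 0.087]
top 184 219 [0.507 0.031 0.178]
```

View pics/crop1.png

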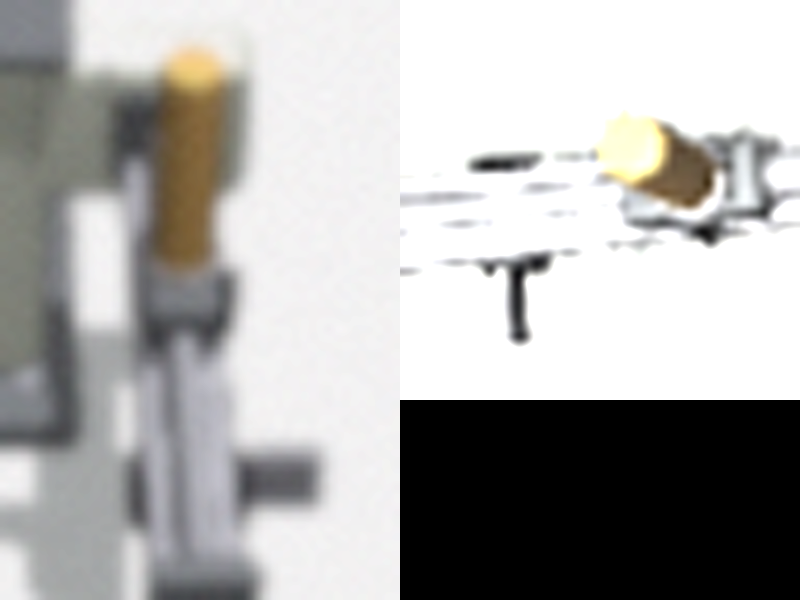

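The side crop shows the rib at (293.6,265) and the carriage just under the post. The top crop shows the rib at (172.4,236.5). All estimates put the dispenser yaw at about 4°, and the bail is aligned about the same, so I can grasp the cup now.

```bash
cat >> h.py <<'E'
YAW=np.radians(4.0); c,s=np.cos(YAW),np.sin(YAW)
ROT=R.from_matrix(np.array([[s,0,c],[-c,0,s],[0,-1,0]])).as_rotvec()
DX=np.array([c,s,0]); DY=np.array([-s,c,0])
SEAT=np.array([.4756,-.1264,0])+.023*DX
def st(t=""):
    o=ctrl.observe(); print(t,round(o["time"],2),np.round(o["tcp_pos"],4),"F",np.round(o["contact_force"],2),"w",round(o["gripper_width"],4))
E
python3 - <<'E'
from h import *
p=np.array([.4683,-.3637,0])
up=lambda z:p+[0,0,z]
ctrl.reach(up(.25),ROT); st("hover")
ctrl.servo_line(up(.143),rate=.12); st("down")
ctrl.gripper_close(grasp_force=40); st("grip")
ctrl.servo_line(up(.23),rate=.12); st("lift")
for n in("side","top"): cv2.imwrite(f"pics/{n}1.png",ctrl.camera(n)[0])
a=SEAT-.065*DX
ctrl.servo_line([*a[:2],.23],rate=.15)
ctrl.servo_line([*a[:2],.2065],rate=.1); st("front"); print(SEAT)
ims=[]
for n in("side","top"):
    im,d=ctrl.camera(n); np.savez(n+"2.npz",im=im,d=d); x,y,w,h=(220,150,120,180) if n=="side" else (200,150,120,180)
    ims.append(cv2.resize(im[y:y+h,x:x+w],(400,600),interpolation=cv2.INTER_CUBIC))
cv2.imwrite("pics/front.png",np.hstack(ims))
E
```

```text
hover 1.52 [ 0.4674 -0.3648  0.2499] F [-0.24  0.18 -0.14] w 0.0853
down 2.56 [ 0.4686 -0.364   0.1437] F [ 0.23 -0.12 -0.23] w 0.0851
grip 3.18 [ 0.4684 -0.3636  0.1432] F [-0.19  0.57  5.37] w 0.0169
lift 4.06 [ 0.468  -0.3635  0.2292] F [ 0.86  0.55 -1.61] w 0.0168
front 6.28 [ 0.4335 -0.1295  0.2064] F [-0.    0.35 -1.64] w 0.0171
[ 0.49854397 -0.1247956   0.        ]
```

View pics/front.png

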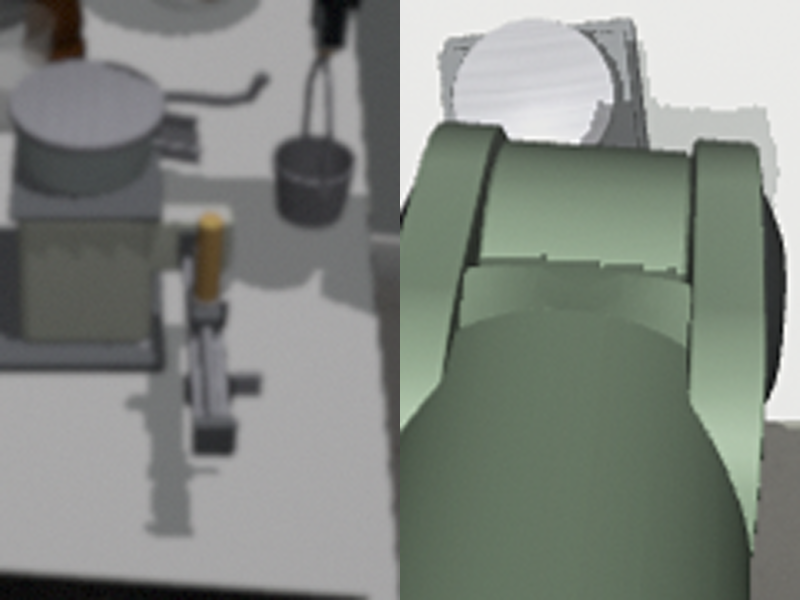

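The cup is gripped and held in front of the hook. In the side view the ball is at about (298.6,173.4), the cup hangs upright, and the bail is square to within roughly 10°. Checking the hook prediction against the side view, then hanging.

Run:
```python
from h import *
b=SEAT-.023*DX
print("ball pred",proj("side",[*b[:2],.1745]),"meas 298.6 173.4", onz("side",298.6,173.4,.1745), tri(ray("side",298.6,173.4),ray("top",260.1,232.2)))
t=ctrl.observe()["tcp_pos"]; print("eye pred",proj("side",[t[0],t[1],.187]), "cup rim ctr pred",proj("side",[t[0],t[1],.187-.078]),"meas",220+313/3.333,150+160/3.333)
```

```text
ball pred [297.84121561 172.85105928] meas 298.6 173.4 [ 0.47388265 -0.12430081  0.1745    ] (array([ 0.47476713, -0.12632663,  0.17333151]), np.float64(0.0019403989406180915))
eye pred [316.8040482  168.43734028] cup rim ctr pred [313.88639118 196.53570766] meas 313.9093909390939 198.004800480048
```

Agreement is within 2 mm. Hang it.

Run:
```python
from h import *
at=lambda dx,z:[*(SEAT+dx*DX)[:2],z]
print(ctrl.servo_line(at(-.012,.2065),rate=.06,until_force=4)); st("over")
print(ctrl.servo_line(at(0,.1935),rate=.05,until_force=4)); st("mid")
print(ctrl.servo_line(at(0,.176),rate=.03,until_force=2)); st("seat")
ims=[]
def snap():
    im=ctrl.camera("side")[0]; ims.append(cv2.resize(im[150:240,240:330],(400,400),interpolation=cv2.INTER_CUBIC))
snap(); ctrl.pause(.2); st("settled")
cv2.imwrite("pics/seat.png",np.hstack(ims))
```

```text
False
over 7.41 [ 0.4862 -0.1257  0.2065] F [ 0.21 -1.06 -1.35] w 0.0171
False
mid 7.91 [ 0.4985 -0.1247  0.1932] F [-0.31 -0.02 -2.19] w 0.0168
True
seat 8.37 [ 0.4986 -0.1248  0.1806] F [0.3  1.03 6.54] w 0.0169
settled 8.62 [ 0.4985 -0.1247  0.1807] F [0.69 0.42 3.22] w 0.0169
```

View pics/seat.png

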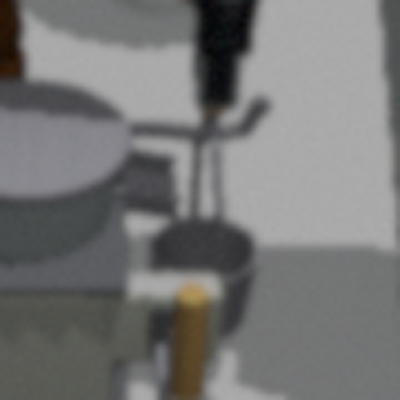

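The bail sits on the hook at about (208,130) in the crop, behind the upturned tip at (262,100), and the force rose at eye height of about 0.161. Releasing.

Run:
```python
from h import *
p=SEAT
ctrl.ungrasp(); ctrl.pause(.3); st("open")
ctrl.servo_line([*p[:2],.26],rate=.1); st("up")
q=p-.03*DX+.12*DY
ctrl.servo_line([*q[:2],.28],rate=.15)
ctrl.pause(.4); st("aside")
im,d=ctrl.camera("side"); np.savez("side3.npz",im=im,d=d)
A=cv2.resize(im[150:240,240:330],(400,400),interpolation=cv2.INTER_CUBIC)
ti,_=ctrl.camera("top"); B=cv2.resize(ti[170:260,220:310],(400,400),interpolation=cv2.INTER_CUBIC)
cv2.imwrite("pics/hung.png",np.hstack([A,B]))
```

```text
open 9.58 [ 0.4983 -0.1248  0.1807] F [-0.1  -0.24 -0.07] w 0.0855
up 10.53 [ 0.4983 -0.1247  0.2594] F [-0.13 -0.95 -0.37] w 0.0854
aside 11.91 [ 0.4603 -0.0074  0.2799] F [ 0.16 -0.31  1.27] w 0.0851
```

View pics/hung.png

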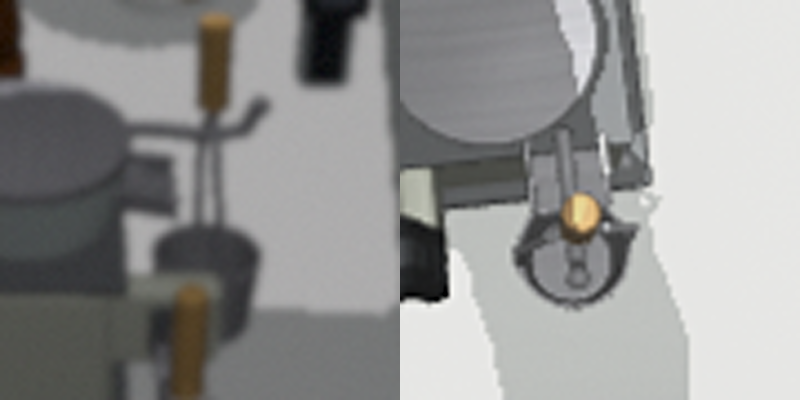

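The cup hangs free and upright on the hook (side: peg at (215,60), bail over the rod; top: peg at (580,217)). Now the post.

Run:
```python
from h import *
p=np.array([.5045,.032,0]); mark=np.array([.48,.0795,.088])
ctrl.servo_line([*p[:2],.25],frame=ROT,rate=.12)
print(ctrl.servo_line([*p[:2],.130],rate=.1,until_force=8)); st("down")
ctrl.gripper_close(grasp_force=60); ctrl.pause(.2); st("grip")
t=np.array(ctrl.observe()["tcp_pos"])
g=(mark-t)@DY; print("travel est",g)
ctrl.servo_line(t+.04*DY,rate=.05); ctrl.pause(.3); st("pulled")
ims=[]
for n,(x,y,w,h) in (("side",(255,200,60,90)),("top",(150,195,60,90))):
    im,d=ctrl.camera(n); np.savez(n+"4.npz",im=im,d=d)
    ims.append(cv2.resize(im[y:y+h,x:x+w],(400,600),interpolation=cv2.INTER_CUBIC))
cv2.imwrite("pics/pull.png",np.clip(np.hstack(ims)*1.3,0,255).astype(np.uint8))
```

```text
False
down 14.06 [0.5048 0.032  0.1305] F [-0.28 -0.87  0.4 ] w 0.0858
grip 14.91 [0.5045 0.0329 0.1302] F [-2.38  5.53  4.82] w 0.0147
travel est 0.04816645372541751
pulled 16.18 [0.5011 0.0719 0.1302] F [-4.88 -5.05  5.71] w 0.0144
```

View pics/pull.png

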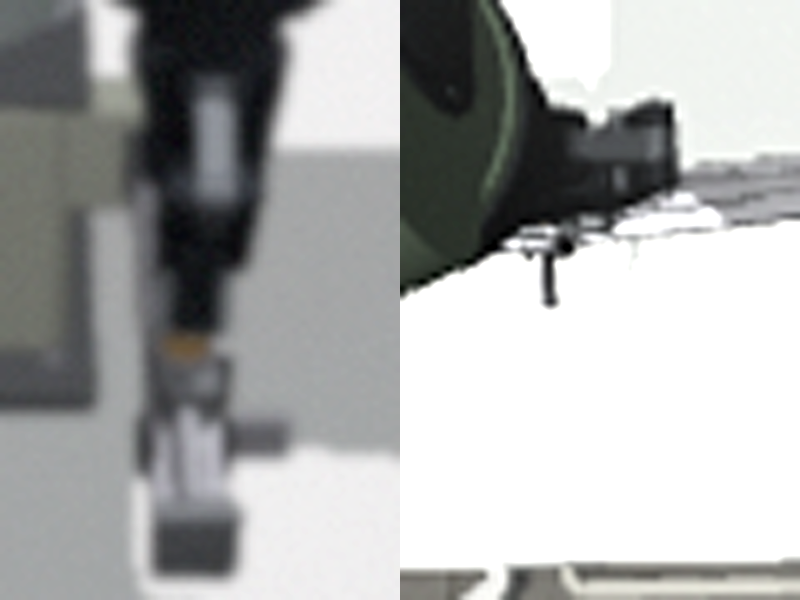

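The slide is about 39 mm out. In the top crop the pointer's dark spot is at (568,240), which is image (175.2,231), and the rib is at (549,245–305), which is image (172.4,236–241). A few mm remain, so I'm taking depth at both points.

Run:
```python
from h import *
E=np.array([[s*0+1,0]])
for f,U,V in(("top0",range(190,196),range(227,233)),("top4",range(172,180),range(228,243))):
    z=np.load(f+".npz");P=cloud("top",z["d"]);g=cv2.cvtColor(z["im"],cv2.COLOR_BGR2GRAY)
    print(f,"cols",U[0],U[-1])
    for v in V: print(v,g[v,U[0]:U[-1]+1],[f"{P[v,u]@DX*1e3:.0f},{P[v,u]@DY*1e3:.0f},{P[v,u,2]*1e3:.0f}" for u in U])
print("tcp",np.array(ctrl.observe()["tcp_pos"])@DY)
z=np.load("side4.npz");P=cloud("side",z["d"]);g=cv2.cvtColor(z["im"],cv2.COLOR_BGR2GRAY)
for v in range(250,271): print(v,g[v,286:299:2],[f"{P[v,u]@DX*1e3:.0f},{P[v,u]@DY*1e3:.0f},{P[v,u,2]*1e3:.0f}" for u in range(286,299,2)])
```

```text
top0 cols 190 195
227 [178 180 138 100  95  83] ['497,-3,118', '498,-5,115', '498,-7,113', '497,-9,113', '497,-11,112', '497,-14,112']
228 [109  94  69  74 142 150] ['496,-1,108', '496,-4,108', '496,-5,105', '498,-5,91', '497,-8,95', '497,-10,94']
229 [ 83  22  20  69 101 123] ['494,-2,113', '494,-4,109', '495,-3,96', '496,-4,88', '496,-6,87', '506,8,-1']
230 [168 156  66 137 203 212] ['505,21,-0', '505,18,-1', '493,-3,96', '504,13,1', '504,10,2', '504,8,-0']
231 [222 222 210 218 228 229] ['502,21,-2', '502,18,-1', '502,16,0', '501,13,1', '501,11,-2', '501,7,3']
232 [227 228 228 228 227 225] ['500,21,1', '499,18,0', '499,16,-2', '499,13,1', '499,11,-1', '498,8,2']
top4 cols 172 179
228 [ 49  25  57  61  52 119 138 136] ['489,17,199', '494,26,153', '495,25,148', '494,23,149', '495,22,141', '499,27,111', '498,24,114', '498,23,111']
229 [195 132  88  89  77  81  76  71] ['497,38,116', '497,36,114', '497,33,116', '497,32,110', '496,29,115', '497,28,110', '496,25,112', '496,24,108']
230 [123  79  42  68  74 141 189 192] ['496,40,106', '495,36,111', '495,35,110', '497,36,93', '497,35,91', 
[... 3733 characters left out ...]
'490,49,90', '485,48,89', '481,47,87', '477,48,89', '461,-45,-1']
266 [144  93  61  73  74  74 112] ['498,56,93', '494,54,91', '489,48,85', '485,47,84', '481,48,85', '478,51,89', '462,-42,-1']
267 [142  96  73  83  83  87 133] ['498,59,93', '494,56,90', '489,48,83', '485,48,83', '481,49,83', '477,49,84', '462,-36,1']
268 [140 101 104 119 119 121 154] ['498,60,92', '494,54,86', '489,47,79', '485,49,81', '481,49,81', '477,49,82', '462,-33,1']
269 [140 111 138 157 158 159 173] ['498,64,93', '493,54,83', '480,-32,-1', '476,-30,1', '471,-31,-0', '467,-30,1', '462,-30,1']
270 [139 123 160 178 178 178 183] ['499,67,93', '494,64,90', '481,-28,0', '476,-25,2', '472,-26,2', '467,-25,3', '565,760,775']
```

The gap is 9.5 mm from the top view, 10 mm from the side view and about 9 mm from the gripper. I'll move 9.4 mm further and verify.

Run:
```python
from h import *
t0=np.array(ctrl.observe()["tcp_pos"]); goal=.03675+.0094
ctrl.servo_line(t0+(goal-t0@DY+.0005)*DY,rate=.03); ctrl.pause(.4)
t=np.array(ctrl.observe()["tcp_pos"]); st("at"); print("err",goal-t@DY)
ims=[]
for n,(x,y,w,h) in (("side",(250,145,80,120)),("top",(150,215,40,60))):
    im,d=ctrl.camera(n); P=cloud(n,d); np.savez(n+"5.npz",im=im,d=d)
    ims.append(cv2.resize(im[y:y+h,x:x+w],(400,600),interpolation=cv2.INTER_CUBIC))
    if n=="top":
        g=cv2.cvtColor(im,cv2.COLOR_BGR2GRAY)
        for v in range(229,238): print(v,g[v,168:176],[f"{P[v,u]@DY*1e3:.0f},{P[v,u,2]*1e3:.0f}" for u in range(168,176)])
    else:
        for v in range(256,268): print(v,[f"{P[v,u]@DX*1e3:.0f},{P[v,u]@DY*1e3:.0f},{P[v,u,2]*1e3:.0f}" for u in range(286,294)])
cv2.imwrite("pics/end.png",np.clip(np.hstack(ims)*1.3,0,255).astype(np.uint8))
```

```text
at 17.12 [0.5003 0.0808 0.1303] F [-1.05 -5.94  3.64] w 0.0147
err 0.0004896494193964082
256 ['499,53,118', '497,50,114', '494,43,108', '492,45,110', '478,-71,2', '476,-74,-0', '473,-74,-0', '471,-73,0']
257 ['499,53,114', '497,51,112', '495,48,110', '493,48,110', '478,-71,-1', '476,-68,2', '474,-69,1', '472,-68,2']
258 ['499,53,112', '497,53,112', '494,48,107', '492,48,107', '479,-66,0', '476,-69,-2', '474,-68,-1', '472,-67,0']
259 ['499,58,114', '497,56,112', '494,46,103', '492,47,103', '479,-63,0', '476,-65,-1', '474,-63,0', '472,-64,-1']
260 ['499,60,113', '498,62,115', '494,46,100', '492,46,100', '479,-59,1', '477,-59,1', '474,-61,-1', '472,-62,-2']
261 ['499,60,110', '497,60,111', '494,48,99', '492,47,98', '479,-56,1', '477,-56,1', '474,-57,0', '472,-58,-1']
262 ['499,63,110', '497,60,108', '494,46,95', '492,45,94', '490,48,97', '488,48,96', '486,45,94', '484,48,96']
263 ['499,64,109', '497,62,107', '493,44,90', '482,-48,2', '490,48,93', '488,49,95', '486,48,94', '484,48,94']
264 ['499,64,107', '497,63,105', '493,45,89', '491,46,89', '490,50,93', '488,49,92', '486,49,92', '484,
[... 637 characters left out ...]
,109', '44,99', '43,94', '42,90', '40,90', '38,88']
232 [89 57 22 14 25 52 26 81] ['53,91', '51,91', '45,104', '44,102', '44,91', '41,92', '40,88', '41,77']
233 [174  64 197  96   7  91  92 152] ['76,3', '52,89', '47,98', '45,95', '46,83', '45,79', '62,0', '59,-1']
234 [230 217 237 112  25 209 223 224] ['77,0', '75,-1', '47,98', '46,92', '46,84', '65,-3', '61,4', '59,2']
235 [231 235 230 106  29 191 234 232] ['78,-2', '75,0', '47,97', '46,94', '45,88', '64,1', '62,-0', '60,-1']
236 [230 233 223 105  30 175 230 231] ['77,2', '75,-3', '47,101', '45,98', '46,87', '64,2', '62,0', '60,-0']
237 [230 232 219 107  32 175 231 231] ['77,-0', '75,1', '47,100', '46,95', '45,88', '65,-1', '61,3', '59,1']
```

View pics/end.png

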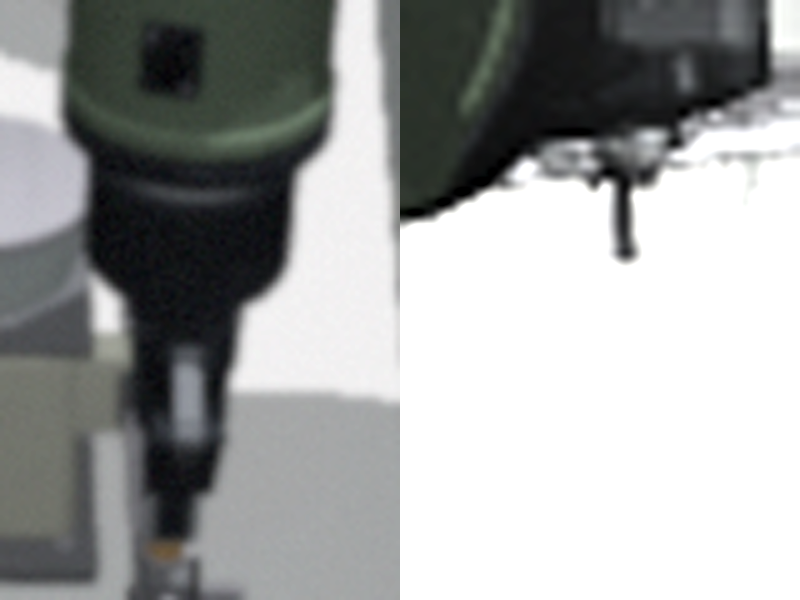

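The pointer now reads 44.5–47 mm and the rib 46–48 mm along the slide, about 1 mm short. I'll nudge 0.8 mm, check whether the cup is visible, and hand in.

Run:
```python
from h import *
t0=np.array(ctrl.observe()["tcp_pos"])
ctrl.servo_line(t0+.0012*DY,rate=.02); ctrl.pause(.5)
for n in("side","top"):
    im,d=ctrl.camera(n); P=cloud(n,d); r=P-SEAT
    m=(np.hypot(r[...,0],r[...,1])<.014)&(P[...,2]>.185)&(P[...,2]<.23)
    print(n,"peg pts",m.sum(),P[m].mean(0) if m.any() else "", "expected",proj(n,[*SEAT[:2],.22]))
    print(" seen there",P[tuple(int(x) for x in proj(n,[*SEAT[:2],.22])[::-1])].round(3))
st("end"); print(np.array(ctrl.observe()["tcp_pos"])@DY,np.abs(ctrl.observe()["qvel"]).max())
ctrl.finish_job()
```

```text
side peg pts 0  expected [288.75589396 155.42540019]
 seen there [0.503 0.13  0.374]
top peg pts 84 [ 0.49906561 -0.12758566  0.21694124] expected [258.41165729 218.37845982]
 seen there [ 0.499 -0.124  0.222]
end 18.07 [0.5003 0.0809 0.1303] F [ 0.09 -5.39  0.99] w 0.0147
0.045854480659242185 0.0031384077804079745
the job is handed in; nothing more can be done
```

The cup hangs on the hook, and the shutter slide is pulled out to about 48 mm. I handed the job in at 18 s with the fingers still gripping the post at the mark. No verdict is reported, so these are my own last checks.

- **Cup:** It was released with the shutter still closed, and a picture after that showed it upright and untouched. In the last top-camera picture its peg was still within about 3 mm of where it should be. The side camera could not confirm this because the gripper blocked its view.
- **Slide:** The measured pull on the gripper was 5.4 N, close to the roughly 6 N expected from the spring at this travel, and the arm was at rest.
- **Pointer:** By depth readings it was about 1 mm short of the rib (allowed 5 mm). The two cameras agreed on that gap, though their absolute positions differed by about 2 mm. I then nudged the slide out slightly, but the gripper moved only about 0.2 mm, so it is still about 1 mm short.
- **Bystanders:** I did not measure the mill, salt dish or tumbler again at the end. The arm's path kept clear of them.

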